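# Mesh the tin cogs in the run-in stand

## Robot

A 7-joint arm with a two-finger parallel gripper is mounted at the origin on the work surface. World frame = base frame: x ahead of the robot, y to its left, z up, the work surface at z = 0. Lengths are in m, angles in degrees, forces in N, time in s.
With the tool pointing down it reaches from about 0.4 to 0.9 m from the base axis. Payload 5.5 kg.
Tool frame: the origin (TCP) lies on the centre line of the jaws, within the pads' length; the fingertips stand 14 mm ahead of it and the grasp point (between the pads) lies 5 mm behind it; z points along the fingers, x is the direction in which the jaws open and shut, and the axes are right-handed (so a half turn about z gives the same grasp; the last joint's range is limited). The gripper opens to 85 mm and grips with 20 to 120 N. Pads are 22 mm wide; open, the fingers measure 114 mm over their backs; the gripper's body (76 mm by 85 mm) begins 54 mm behind the grasp point. The pads swing forward as they close: fully open they stand 13 mm farther back than shut.
Start: joints at [80.455, 28.699, -24.465, 88.831, 12.651, 65.22, -12.049], TCP at [0.271, -0.591, 0.245] pointing down, gripper open.
Joint ranges: [-164.97, 164.97], [-17.58, 116.51], [-87.97, 89.64], [11.32, 138.91], [-80.73, 260.73], [10.89, 115.49], [-147.41, 147.41]. Speed limits (degrees/s): [147.25, 147.25, 180, 180, 180, 180, 180].

## Interface

Orientations are given as [roll, pitch, yaw] about the fixed x, y, z axes, in that order (R = Rz(yaw) Ry(pitch) Rx(roll)).
In Python, from bench import robot, vision gives the robot as it stands.
- The arm moves only by the tool arm_command, never from a script. Its argument "targets" is text: rows parted by semicolons, each of 7 numbers parted by spaces: the turn, a rotation vector about the tool's x, y, z in units of 5 degrees (1.0 is 5 degrees), then the shift along the tool's x, y, z in m, then the gripper command: -1 is fully open, 1 is shut, values between are in proportion. In form: wx wy wz dx dy dz grip; .... A call has 1 to 10 rows; each row is the pose to reach, as a shift and turn from the pose commanded when the call began, along the tool's axes at that moment; what a row does not reach only later rows make up. A row lasts 1/10 s, in which the tool goes at most 50 mm and 8.59 degrees, less where a joint would pass 70% of its speed; a pose out of reach is approached as far as the arm can. A call with a gripper value outside its range is refused whole. The fingers move at their own pace and stop on an object; "grip_force" is the grip in N (left out, the last holds). Time passes only in rows, so rows that repeat a pose let the fingers close. It gives the time, the measured TCP pose, the force and the opening at its end, in the units of the state.
- robot.sense(): the state, without advancing time (a new reading comes with each control period).
- vision.capture(name): name is "side" or "top"; returns the picture (420x560x3 uint8, red, green, blue); there is no depth.
- vision.camera_params(name): a dict with "camera_matrix" (3x3 intrinsics, pixels), "rvec" (rotation vector, rad) and "tvec" (3), from world to camera coordinates, as OpenCV has them. Camera axes: x right, y down, z forward; pixel columns grow to the right and rows downward; lengths in m; the calibration is good to about 2 mm. A picture is of the moment at which its call begins. camera_params takes no time and is no camera call.
- robot.hand_in(): hands the job in, once; it reports no verdict.
The state is a dict: "clock": time; "joints": joint angles; "joint_velocities": joint speeds; "tau": joint torques, N m; "tcp_pos": TCP position; "tcp_rot": TCP orientation; "contact_force": force on the tool from outside, world axes, zero at the start; "wrist_torque": the same for the moment, N m; "grip_width": opening from 0.0 (shut) to 1.0 (fully open).
Only numpy, scipy, OpenCV 4.12 (cv2) and the standard library are available. Lean on these libraries where they do the work, as an engineer would, in place of code of your own. Each camera call takes 0.05 s, during which the arm holds its last target. There are 200 camera calls.

## Task

Get the toy-gear run-in stand going: first pull its speed lever right back to the off stop (towards the robot), then, with the lever off, put every tin cog lying on the desk into the drive cup of its own size and tooth count, turning it until the teeth mesh and pushing it fully home, flat and flush with the rim. When all the cogs there are (three or four) are home, run the stand up by swinging the lever to its far stop and then bring it back to the long 60-degree mark on its dial and let go; leave the tin chick undisturbed.

Things in the scene. Friction and masses are not known exactly. Their poses are not given: they have to be found in the camera images.
- cog_tiny_grip (a point): tiny tin cog (may be absent): toothed wheel lying flat, 5 square teeth 11 mm wide, 60 mm over tips, 40 over roots, 14 thick, 160 g; a brass key wing 44 long, 14 wide, 44 high stands on its middle. Point: centre of the wing, 36 mm above the underside, 22 above the top face. z up, x along the wing; a tooth points along +x, the rest every 360/5 degrees
- cog_small_grip (a point): small tin cog (may be absent): toothed wheel lying flat, 6 square teeth 12 mm wide, 72 mm over tips, 52 over roots, 14 thick, 160 g; a brass key wing 44 long, 14 wide, 44 high stands on its middle. Point: centre of the wing, 36 mm above the underside, 22 above the top face. z up, x along the wing; a tooth points along +x, the rest every 360/6 degrees
- cog_middle_grip (a point): middle tin cog (may be absent): toothed wheel lying flat, 7 square teeth 12.5 mm wide, 84 mm over tips, 64 over roots, 14 thick, 160 g; a brass key wing 44 long, 14 wide, 44 high stands on its middle. Point: centre of the wing, 36 mm above the underside, 22 above the top face. z up, x along the wing; a tooth points along +x, the rest every 360/7 degrees
- cog_large_grip (a point): large tin cog (may be absent): toothed wheel lying flat, 8 square teeth 13 mm wide, 96 mm over tips, 76 over roots, 14 thick, 160 g; a brass key wing 44 long, 14 wide, 44 high stands on its middle. Point: centre of the wing, 36 mm above the underside, 22 above the top face. z up, x along the wing; a tooth points along +x, the rest every 360/8 degrees
- cup_tiny: fixed cup for the tiny cog, 5-sided, 84 mm wide, 5 inward teeth 11 wide on a 44 circle. Origin: its underside, 15 mm above desk; floor +8 mm, rim +22. A gap lies along +x, so cog yaw = cup yaw + any k*360/5 deg (play 3 deg, 2 mm). Home: cog lies on the floor, top flush with rim, grip point 44 mm above origin; unmeshed it rides 14 mm higher
- cup_small: fixed cup for the small cog, 6-sided, 96 mm wide, 6 inward teeth 12 wide on a 56 circle. Origin: its underside, 15 mm above desk; floor +8 mm, rim +22. A gap lies along +x, so cog yaw = cup yaw + any k*360/6 deg (play 3 deg, 2 mm). Home: cog lies on the floor, top flush with rim, grip point 44 mm above origin; unmeshed it rides 14 mm higher
- cup_middle: fixed cup for the middle cog, 7-sided, 108 mm wide, 7 inward teeth 12.5 wide on a 68 circle. Origin: its underside, 15 mm above desk; floor +8 mm, rim +22. A gap lies along +x, so cog yaw = cup yaw + any k*360/7 deg (play 3 deg, 2 mm). Home: cog lies on the floor, top flush with rim, grip point 44 mm above origin; unmeshed it rides 14 mm higher
- cup_large: fixed cup for the large cog, 8-sided, 120 mm wide, 8 inward teeth 13 wide on a 80 circle. Origin: its underside, 15 mm above desk; floor +8 mm, rim +22. A gap lies along +x, so cog yaw = cup yaw + any k*360/8 deg (play 3 deg, 2 mm). Home: cog lies on the floor, top flush with rim, grip point 44 mm above origin; unmeshed it rides 14 mm higher
- lever (a joint): speed lever angle, rad: 0 = off stop, leaning 45 degrees to the robot; grows as it swings away; 0.785 upright, 1.571 far stop. Stays where it is left (about 2 N at the grip). The white dial beside it has a tick every 10 degrees from off; the long thick tick that juts past the rim is 60 degrees (1.047)
- lever_knob (a point): centre of the black cross-grip at the lever's end: a cylinder 22 mm in diameter, 32 mm long, lying along the hinge axis, on a 10 mm rod; 120 mm from the hinge
- lever_hinge (a point): centre of the lever's hinge, 50 mm above the desk on a grey block 100 x 70 x 32 mm; y = hinge axis, x = level, the way the lever swings as its angle grows, z up
- chick: yellow tin chick on a red foot, 83 mm high, 60 wide; origin at the middle of its underside; leave alone
Things that resemble listed ones, but are neither listed nor needed, are in the scene too. What is shaped like the part that bears cog_large_grip but turquoise is not meant.

How it is judged (in metres and radians):
On the way, in this order (a step that is already met when the one before it is completed fails the run):
1. the lever is pulled back to the off stop (value of joint lever below 0.14 rad), for 0.2 s.
2. with the lever still off, every cog present is meshed and fully home in its own cup (horizontal distance between cog_tiny_grip and cup_tiny below 0.005 m and z of cog_tiny_grip in the frame of cup_tiny between 0.038 and 0.048 m and angle between each of cog_tiny_grip, cog_small_grip, cog_middle_grip, cog_large_grip's own z axis and vertical below 0.09 rad and horizontal distance between cog_small_grip and cup_small below 0.005 m and z of cog_small_grip in the frame of cup_small between 0.038 and 0.048 m and horizontal distance between cog_middle_grip and cup_middle below 0.005 m and z of cog_middle_grip in the frame of cup_middle between 0.038 and 0.048 m and horizontal distance between cog_large_grip and cup_large below 0.005 m and z of cog_large_grip in the frame of cup_large between 0.038 and 0.048 m and value of joint lever below 0.14 rad), for 0.3 s.
3. the lever is swung to the far stop (value of joint lever above 1.43 rad), for 0.2 s.
4. the lever is brought back to the 60-degree mark (value of joint lever between 0.93 and 1.165 rad), for 0.2 s.
At the end, for the whole second after the job is handed in: every cog present lies in its own cup, centred within 5 mm, within 4 mm of fully down and level within 5 degrees, and the lever rests within about 6.5 degrees of the 60-degree mark (all of step 4 and horizontal distance between cog_tiny_grip and cup_tiny below 0.005 m and z of cog_tiny_grip in the frame of cup_tiny between 0.038 and 0.048 m and angle between each of cog_tiny_grip, cog_small_grip, cog_middle_grip, cog_large_grip's own z axis and vertical below 0.09 rad and horizontal distance between cog_small_grip and cup_small below 0.005 m and z of cog_small_grip in the frame of cup_small between 0.038 and 0.048 m and horizontal distance between cog_middle_grip and cup_middle below 0.005 m and z of cog_middle_grip in the frame of cup_middle between 0.038 and 0.048 m and horizontal distance between cog_large_grip and cup_large below 0.005 m and z of cog_large_grip in the frame of cup_large between 0.038 and 0.048 m and velocity of joint lever between -0.05 and 0.05 rad/s); the robot touches nothing.
It fails at once if the chick is pushed more than 30 mm or tipped over (distance of chick from where it was at the start of the episode above 0.03 m or angle between chick's own z axis and vertical above 0.5 rad).
Of cog_tiny, cog_small, cog_middle, cog_large only 3 to 4 are there at a start; the rules pass over those that are not, and their reading is None.
At some moment in a run one of cog_tiny, cog_small, cog_middle, cog_large may be knocked a few centimetres aside while the robot is not near it.
Once in a run the grip may slacken for a moment while it holds something.
It also fails if it takes over 208 s, if anything falls off the work surface, if the arm or the gripper's body presses on something with over 40 N, if the wrist force passes 120 N, or if a joint passes its speed limit or range.

## Working session

There is one attempt and no reset: what is moved stays moved. The work goes in short steps, Python scripts to look and compute and a tool call to move; the robot and the scene stay as the last step left them, time stands still between calls to the robot, and variables do not carry over. Pictures are saved under pics/ and viewed, about 12 in all and at most 16, crops included, and the job is handed in when it is done.

Besides the shell and the picture viewer there is one more tool, called after "Request:" as name(argument=value, ...), one argument or row to a line, values as JSON. arm_command: Moves the arm, as the interface text tells. Its arguments: {"type":"object","properties":{"targets":{"type":"string"},"grip_force":{"type":"number"}},"required":["targets"]}

```bash
mkdir -p pics; ls; python3 - <<'E'
from bench import robot, vision
import cv2
for n in("top","side"):
    im=vision.capture(n); cv2.imwrite(f"pics/{n}0.png",cv2.cvtColor(im,cv2.COLOR_RGB2BGR))
    p=vision.camera_params(n); print(n,p)
    import numpy as np
    R=cv2.Rodrigues(np.array(p['rvec'],float))[0]; print("cam pos",-R.T@np.array(p['tvec']).ravel())
print(robot.sense())
E
```

```text
pics
top {'camera_matrix': array([[487.84413464,   0.        , 278.33897009],
       [  0.        , 487.84413464, 218.02847796],
       [  0.        ,   0.        ,   1.        ]]), 'rvec': array([ 2.20435025, -2.14550176,  0.10002667]), 'tvec': array([-0.00282504,  0.48348029,  1.39900353])}
cam pos [0.35405651 0.00961297 1.43719297]
side {'camera_matrix': array([[523.13515831,   0.        , 265.25376034],
       [  0.        , 523.13515831, 207.87181325],
       [  0.        ,   0.        ,   1.        ]]), 'rvec': array([ 0.13555187, -2.90270827,  1.09925443]), 'tvec': array([0.45625554, 0.09834777, 1.4573396 ])}
cam pos [0.36875905 0.93044454 1.15757066]
{'clock': 0.1, 'joints': array([ 80.45515125,  28.74959649, -24.45164679,  88.88623236,
        12.65125158,  65.2189887 , -12.04921831]), 'joint_velocities': array([-0.07288641, -0.06264352, -0.00237148, -0.05711642, -0.11493969,
        0.00496206, -0.08570674]), 'tau': array([-1.10059069e-02, -5.70813775e+01, -5.83887532e+00, -2.81750000e+01,
        1.03853832e-02,  5.55567691e-03,  1.67426776e-05]), 'tcp_pos': array([ 0.27052768, -0.59036429,  0.24434083]), 'tcp_rot': array([-1.79997616e+02,  1.01743318e-01, -6.53740656e+01]), 'contact_force': array([0.35311543, 0.74436813, 0.43100305]), 'wrist_torque': array([-0.04738248,  0.02813535, -0.02557253]), 'grip_width': 0.9974363085699651}
```

View pics/top0.png

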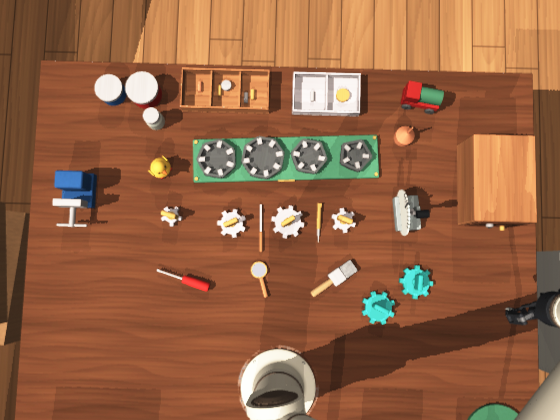

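View pics/side0.png

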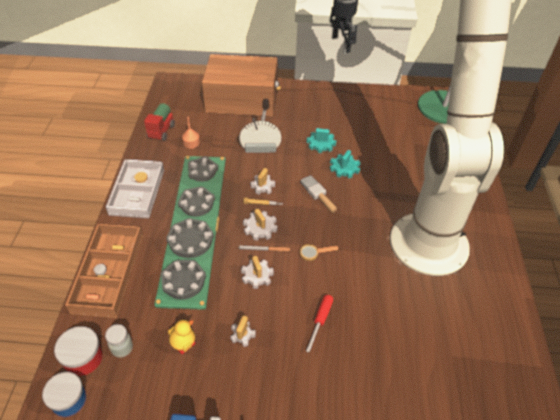

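The top view has white cogs at about (171,215), (231,222), (287,221) and (343,220), with cups at (217,158), (264,157), (310,156) and (356,155). The lever is at (405,210) and the chick at (160,167). The two turquoise decoys at (378,307) and (416,281) are not meant. I'll check this in a close crop.

```bash
python3 - <<'E'
import cv2,numpy as np
a=cv2.imread("pics/top0.png")
c=cv2.resize(a[125:245,145:405],None,fx=3,fy=3,interpolation=cv2.INTER_CUBIC)
b=cv2.imread("pics/side0.png")
cv2.imwrite("pics/c1.png",c)
d=cv2.resize(a[170:250,375:445],None,fx=5,fy=5,interpolation=cv2.INTER_CUBIC)
e=cv2.resize(b[90:170,225:295],None,fx=5,fy=5,interpolation=cv2.INTER_CUBIC)
cv2.imwrite("pics/c2.png",np.hstack([d,e]))
E
```

```text
(no output)
```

View pics/c1.png

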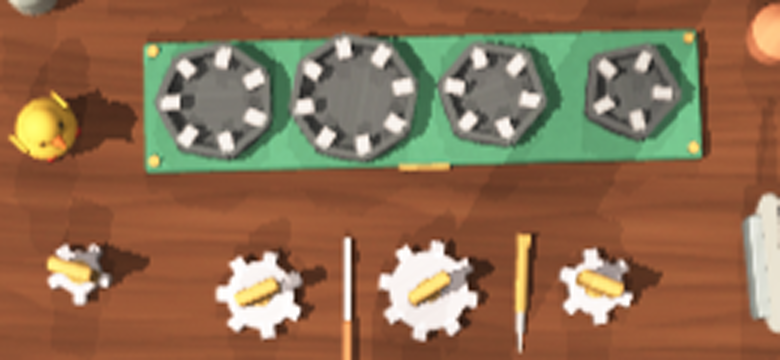

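View pics/c2.png

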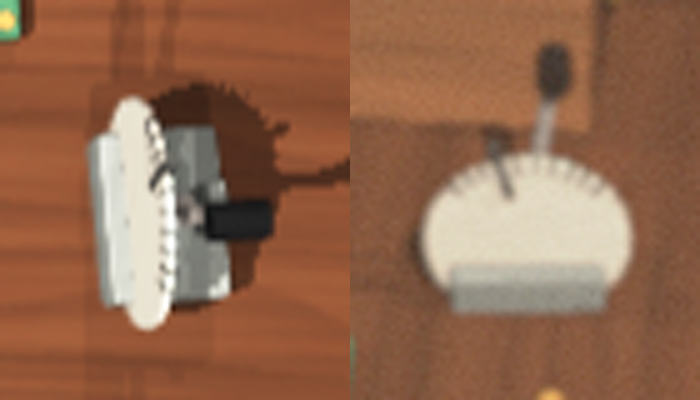

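Tooth counts in the crop: cogs from left to right have 5, 7, 8 and 6 teeth, and cups have 7, 8, 6 and 5. The lever stands near upright, with its knob at about top (424,214) and side (336,104).

```bash
cat > h.py <<'E'
import numpy as np, cv2
from scipy.optimize import least_squares
from scipy.spatial.transform import Rotation as Ro
from bench import robot, vision
P={n:vision.camera_params(n) for n in("top","side")}
def ray(n,uv):
    p=P[n]; R=cv2.Rodrigues(np.array(p['rvec'],float))[0]; t=np.array(p['tvec']).ravel()
    uv=np.atleast_2d(np.asarray(uv,float)); d=np.c_[uv,np.ones(len(uv))]@np.linalg.inv(p['camera_matrix']).T@R
    return -R.T@t,d
def cast(n,uv,z):
    o,d=ray(n,uv); return (o+d*((z-o[2])/d[:,2])[:,None])[:,:2]
def proj(n,X):
    p=P[n]; return cv2.projectPoints(np.atleast_2d(np.array(X,float)),p['rvec'],p['tvec'],p['camera_matrix'],None)[0][:,0]
def tri(u1,u2):
    o1,d1=ray("top",u1);o2,d2=ray("side",u2);A=[];b=[]
    for o,d in((o1,d1[0]),(o2,d2[0])):
        d=d/np.linalg.norm(d);M=np.eye(3)-np.outer(d,d);A.append(M);b.append(M@o)
    return np.linalg.lstsq(np.vstack(A),np.hstack(b),rcond=None)[0]
def save(n,f):
    im=vision.capture(n); cv2.imwrite(f"pics/{f}.png",im[:,:,::-1]); return im
def white(im): # RGB, returns mask upsampled x4
    b=cv2.resize(im,None,fx=4,fy=4,interpolation=cv2.INTER_CUBIC); h=cv2.cvtColor(b,cv2.COLOR_RGB2HSV)
    return ((h[...,1]<70)&(h[...,2]>130)).astype(np.uint8), ((abs(h[...,0].astype(int)-20)<8)&(h[...,1]>100)&(h[...,2]>150)).astype(np.uint8)
def comps(m,n,c,z,r0,r1,amin=4e-6*4):
    """centroids (world, plane z) of blobs of m inside annulus r0..r1 about c"""
    v,u=np.nonzero(m); uv=np.c_[(u+.5)/4-.5,(v+.5)/4-.5]; X=cast(n,uv,z); r=np.hypot(*(X-c).T)
    k=(r>r0)&(r<r1); mm=np.zeros_like(m); mm[v[k],u[k]]=1
    N,L,S,C=cv2.connectedComponentsWithStats(mm,connectivity=4)
    return [(cast(n,[(C[i]+.5)/4-.5],z)[0],S[i,4]) for i in range(1,N)]
def fitn(pts,N,c,R):
    pts=np.array(pts); a=np.arctan2(*(pts-c).T[::-1]); ph=np.angle(np.exp(1j*N*a).sum())/N
    def f(p):
        a=np.arctan2(pts[:,1]-p[1],pts[:,0]-p[0]); k=np.round((a-p[2])*N/2/np.pi); a=p[2]+k*2*np.pi/N
        return np.r_[pts[:,0]-p[0]-p[3]*np.cos(a),pts[:,1]-p[1]-p[3]*np.sin(a)]
    s=least_squares(f,[*c,ph,R],loss='soft_l1',f_scale=.001); return s.x,np.sqrt(np.mean(s.fun**2))
SP={'tiny':(5,.030,.020,.022,11),'small':(6,.036,.026,.028,12),'middle':(7,.042,.032,.034,12.5),'large':(8,.048,.038,.040,13)}
def go(pos,yaw):
    """delta in tool axes/units to reach pos, pointing down with tool yaw (deg)"""
    s=robot.sense(); R=Ro.from_euler('xyz',s['tcp_rot'],degrees=True); T=Ro.from_euler('xyz',[180,0,yaw],degrees=True)
    w=(R.inv()*T).as_rotvec(degrees=True)/5; d=R.inv().apply(np.array(pos)-s['tcp_pos'])
    print("w",w.round(3),"d",d.round(4),"tcp",s['tcp_pos'].round(4),s['tcp_rot'].round(1))
E
cat > m.py <<'E'
from h import *
im={n:vision.capture(n) for n in P}
cog0={'tiny':(171,216),'middle':(231,223),'large':(287,222),'small':(344,220)}
cup0={'middle':(217,158),'large':(264,157),'small':(310,156),'tiny':(356,155)}
for n in P:
    w,g=white(im[n])
    for k in SP:
        N,rt,rr,rc,_=SP[k]
        c=cast("top",[cog0[k]],.014)[0]
        for it in range(4):
            q=comps(w,n,c,.014,rr+.003,rt+.004); A=np.median([a for _,a in q if a>30])
            pts=[p for p,a in q if .5*A<a<1.6*A]; x,e=fitn(pts,N,c,(rt+rr)/2); c=x[:2]
        v,u=np.nonzero(g); X=cast(n,np.c_[(u+.5)/4-.5,(v+.5)/4-.5],.036); kk=np.hypot(*(X-c).T)<.05
        (cc,wh,an)=cv2.minAreaRect((X[kk]*1000).astype(np.float32)); B=cv2.boxPoints((cc,wh,an))
        e1,e2=B[1]-B[0],B[2]-B[1]; l=e1 if np.hypot(*e1)>np.hypot(*e2) else e2
        print(n,'cog',k,c.round(4),'phase',np.degrees(x[2])%(360/N),'r',x[3].round(4),len(pts),'rms',e.round(5),'wing',np.round(cc,1),np.round(wh,1),np.degrees(np.arctan2(l[1],l[0]))%180)
    for k in SP:
        N,rt,rr,rc,_=SP[k]; c=cast("top",[cup0[k]],.037)[0]
        for it in range(4):
            q=comps(w,n,c,.037,rc-.006,rt+.008); A=np.median([a for _,a in q if a>30])
            pts=[p for p,a in q if .5*A<a<1.6*A]; x,e=fitn(pts,N,c,rt); c=x[:2]
        print(n,'cup',k,c.round(4),'yaw',(np.degrees(x[2])+180/N)%(360/N),'r',x[3].round(4),len(pts),'rms',e.round(5))
E
python3 m.py; python3 -c "
from h import *
t=tri((375+240/5,170+219/5),(225+204/5,90+70/5));print('knob',t)
for u in((375+182/5,170+219/5),):print(cast('top',[u],.05))
print('chick',cast('top',[(160,167)],.06))"
```

```text
top cog tiny [0.4832 0.325 ] phase 39.540644765372825 r 0.0267 5 rms 0.00045 wing [483.8 330. ] [46.6 20.8] 78.54701
top cog small [ 0.4832 -0.1796] phase 9.021690555508721 r 0.0328 6 rms 0.0002 wing [ 481.7 -180.5] [46.6 22.5] 71.1645
top cog middle [0.4664 0.1472] phase 38.7059623792216 r 0.0386 7 rms 0.0002 wing [464.3 146.9] [21.5 42. ] 115.1513
top cog large [ 0.475  -0.0163] phase 35.1180870927164 r 0.0447 8 rms 0.00039 wing [474.7 -17.7] [20.5 44.7] 134.34108
top cup tiny [ 0.6742 -0.2072] yaw 13.484412510616725 r 0.029 5 rms 0.0002
top cup small [ 0.6669 -0.0722] yaw 51.215702371833686 r 0.0348 6 rms 0.00027
top cup middle [0.6527 0.1973] yaw 17.0842604169427 r 0.041 7 rms 0.00028
top cup large [0.6597 0.0625] yaw 35.58490227581709 r 0.0469 8 rms 0.00027
side cog tiny [0.4845 0.3236] phase 50.99927149618553 r 0.0255 1 rms 0.0 wing [484.2 324.6] [26.1 63.1] 91.549034
knob [ 0.49147275 -0.36902155  0.16394729]
[[ 0.50328816 -0.36973912]]
chick [[0.61725455 0.352601  ]]Traceback (most recent call last):
  File "m.py", line 12, in <module>
    pts=[p for p,a in q if .5*A<a<1.6*A]; x,e=fitn(pts,N,c,(rt+rr)/2); c=x[:2]
                                              ~~~~^^^^^^^^^^^^^^^^^^^
  File "h.py", line 31, in fitn
    pts=np.array(pts); a=np.arctan2(*(pts-c).T[::-1]); ph=np.angle(np.exp(1j*N*a).sum())/N
                                      ~~~^~
ValueError: operands could not be broadcast together with shapes (0,) (2,)
```

```bash
python3 - <<'E'
from h import *
C={}
for n,(u0,v0,u1,v1) in {'top':(412,204,434,222),'side':(330,96,342,112)}.items():
    im=vision.capture(n); r=cv2.resize(im[v0:v1,u0:u1],None,fx=4,fy=4,interpolation=cv2.INTER_CUBIC)
    m=(r.max(2)<(50 if n=='top' else 95)).astype(np.uint8); N,L,S,Ct=cv2.connectedComponentsWithStats(m)
    i=1+np.argmax(S[1:,4]); C[n]=((Ct[i]+.5)/4-.5)+[u0,v0]; print(n,C[n],S[i])
k=tri(C['top'],C['side']);print('knob',k,[ (proj(n,k)[0]-C[n]).round(2) for n in P])
print('block front side',cast('side',[(330.4,149)],.016),cast('side',[(315,150),],.016),cast('side',[(346,149)],.016))
print('block top corners',cast('top',[(375+90/5,170+140/5),(375+110/5,170+305/5),(375+212/5,170+127/5),(375+228/5,170+298/5)],.032))
for n in P: print(n, proj(n,k))
go([k[0],k[1],.30],90+6)
go([k[0],k[1],.30],-90+6)
E
```

```text
top [422.21704759 213.50634001] [  15   23   54   34 1597]
side [339.98888889  98.81944444] [ 30   0  18  38 360]
knob [ 0.37622935 -0.30798568  0.27621066] [array([-10.86,  43.34]), array([-35.74, -11.48])]
block front side [[ 0.27932035 -0.34698175]] [[ 0.32875373 -0.33760663]] [[ 0.22910133 -0.35162332]]
block top corners [[ 0.54990815 -0.32110669]
 [ 0.45417964 -0.33319046]
 [ 0.55945836 -0.39198816]
 [ 0.46007785 -0.40133286]]
top [[411.35283839 256.84578987]]
side [[304.25178971  87.33724046]]
w [-1.1000e-02  1.0000e-03 -3.2274e+01] d [-0.2131 -0.2137 -0.0549] tcp [ 0.2708 -0.5907  0.2449] [-180.     0.   -65.4]
w [1.000e-03 8.000e-03 3.726e+00] d [-0.2131 -0.2137 -0.0549] tcp [ 0.2708 -0.5907  0.2449] [-180.     0.   -65.4]
```

```bash
python3 - <<'E'
from h import *
im=vision.capture('side'); u0,v0,u1,v1=256,94,276,116
r=cv2.resize(im[v0:v1,u0:u1],None,fx=4,fy=4,interpolation=cv2.INTER_CUBIC)
for th in(70,90):
    m=(r.max(2)<th).astype(np.uint8); N,L,S,Ct=cv2.connectedComponentsWithStats(m); i=1+np.argmax(S[1:,4]); c=((Ct[i]+.5)/4-.5)+[u0,v0]
    k=tri((422.2,213.5),c);print(S[i],c,'knob',k,[proj('top',k)[0]-(422.2,213.5)])
print(cast('side',[(245.4,148.5),(260.6,148.5),(276,148.5)],.016))
go([.491,-.369,.30],-90+5)
E
```

```text
[ 34  28  13  29 160] [265.8890625 105.28125  ] knob [ 0.49187949 -0.36811377  0.15986789] [array([-0.00771441,  0.43658379])]
[ 28  22  23  40 758] [265.2414248  103.90072559] knob [ 0.49244482 -0.36623727  0.16628674] [array([ 0.00061013, -0.04081805])]
[[ 0.55335955 -0.32406384]
 [ 0.5043444  -0.32859398]
 [ 0.45469119 -0.33318309]]
w [0.    0.006 3.925] d [-0.1098 -0.2926 -0.0549] tcp [ 0.2708 -0.5907  0.245 ] [-180.     0.   -65.4]
```

Request:
arm_command(
  targets="0 0 1.3 -0.036 -0.097 -0.055 -1;0 0 2.6 -0.073 -0.195 -0.055 -1;0 0 3.9 -0.11 -0.293 -0.055 -1;0 0 3.93 -0.11 -0.293 -0.055 -1;0 0 3.93 -0.11 -0.293 -0.055 -1;0 0 3.93 -0.11 -0.293 -0.055 -1;0 0 3.93 -0.11 -0.293 -0.055 -1;0 0 3.93 -0.11 -0.293 -0.055 -1;0 0 3.93 -0.11 -0.293 -0.055 -1;0 0 3.93 -0.11 -0.293 -0.055 -1",
  grip_force=30,
)

```text
clock: 1.35
tcp_pos: [0.49, -0.3704, 0.3]
tcp_rot: [179.9, -0.0, -85.2]
contact_force: [-0.3, -0.6, -0.7]
grip_width: 1.002
```

```bash
python3 - <<'E'
from h import *
go([.4923,-.3675,.161],-84.7)
b=save('top','t1');c=save('side','s1')
cv2.imwrite('pics/v1.png',np.hstack([cv2.resize(x,None,fx=3,fy=3,interpolation=cv2.INTER_CUBIC) for x in(b[160:280,370:490],c[40:160,215:335])])[:,:,::-1])
E
```

```text
w [ 0.014 -0.005 -0.094] d [-0.0028 -0.0027  0.1389] tcp [ 0.49   -0.3704  0.3   ] [179.9  -0.  -85.2]
```

View pics/v1.png

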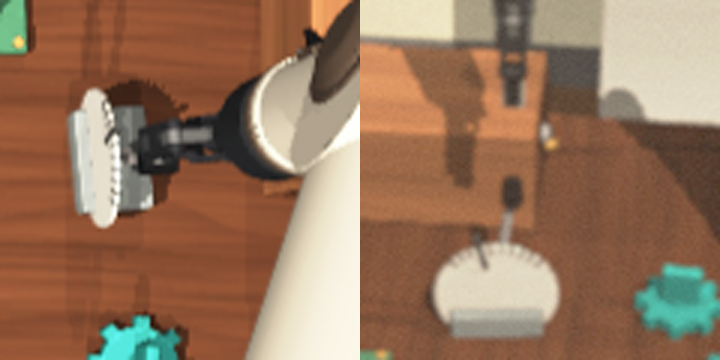

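Request:
arm_command(
  targets="0 0 0 -0.003 -0.003 0.04 -1;0 0 0 -0.003 -0.003 0.08 -1;0 0 0 -0.003 -0.003 0.11 -1;0 0 0 -0.003 -0.003 0.139 -1;0 0 0 -0.003 -0.003 0.139 -1;0 0 0 -0.003 -0.003 0.139 1;0 0 0 -0.003 -0.003 0.139 1;0 0 0 -0.003 -0.003 0.139 1;0 0 0 -0.003 -0.003 0.139 1;0 0 0 -0.003 -0.003 0.139 1",
)

```text
clock: 2.45
tcp_pos: [0.4951, -0.3638, 0.1633]
tcp_rot: [-179.9, 0.0, -84.9]
contact_force: [-1.7, 5.0, 7.0]
grip_width: 0.365
```

Request:
arm_command(
  targets="0 0 0 0 0.013 0.003 1;0 0 0 0 0.025 0.006 1;0 0 0 0 0.035 0.010 1;0 0 0 0 0.044 0.015 1;0 0 0 0 0.052 0.02 1;0 0 0 0 0.058 0.024 1;0 0 0 0 0.064 0.029 1;0 0 0 0 0.069 0.034 1;0 0 0 0 0.071 0.036 1;0 0 0 0 0.071 0.036 1",
)

```text
clock: 3.45
tcp_pos: [0.4254, -0.3708, 0.1277]
tcp_rot: [-179.8, -0.1, -85.0]
contact_force: [-1.1, 7.2, 14.2]
grip_width: 0.37
```

```bash
python3 - <<'E'
from h import *
c=save('side','s2');b=save('top','t2')
cv2.imwrite('pics/v2.png',np.hstack([cv2.resize(x,None,fx=3,fy=3,interpolation=cv2.INTER_CUBIC) for x in(b[160:280,370:490],c[70:190,215:335])])[:,:,::-1])
print(robot.sense()['tcp_pos'],robot.sense()['contact_force'])
E
```

```text
[ 0.42539902 -0.37080417  0.12772407] [-0.91695627  6.99665849 14.70295164]
```

View pics/v2.png

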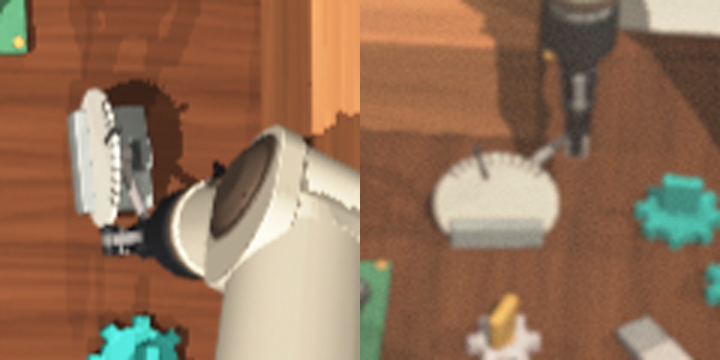

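Request:
arm_command(
  targets="0 0 0 0 0.004 0.003 1;0 0 0 0 0.004 0.003 1;0 0 0 0 0.004 0.003 1;0 0 0 0 0.002 0.002 -1;0 0 0 0 0.002 0.002 -1;0 0 0 0 0.002 0.002 -1;0 0 0 0 0.002 -0.04 -1;0 0 0 0 0.002 -0.09 -1;0 0 0 0 0.002 -0.10 -1;0 0 0 0 0.002 -0.10 -1",
)

```text
clock: 4.55
tcp_pos: [0.422, -0.3733, 0.2273]
tcp_rot: [-179.9, -0.2, -85.1]
contact_force: [-0.7, 0.1, -0.3]
grip_width: 0.995
```

```bash
python3 - <<'E'
from h import *
go([.4832,-.1796,.15],-21)
E
```

```text
w [-1.0000e-03 -5.3000e-02 -1.2817e+01] d [-0.1881 -0.0773  0.0768] tcp [ 0.422  -0.3733  0.2273] [-179.9   -0.2  -85.1]
```

Request:
arm_command(
  targets="0 0 -1.7 -0.03 -0.01 0 -0.3;0 0 -3.3 -0.06 -0.025 0 -0.3;0 0 -4.9 -0.09 -0.04 0 -0.3;0 0 -6.5 -0.12 -0.05 0 -0.3;0 0 -8.1 -0.15 -0.06 0.02 -0.3;0 0 -9.7 -0.188 -0.077 0.04 -0.3;0 0 -11.3 -0.188 -0.077 0.06 -0.3;0 0 -12.8 -0.188 -0.077 0.077 -0.3;0 0 -12.8 -0.188 -0.077 0.077 -0.3;0 0 -12.8 -0.188 -0.077 0.077 -0.3",
)

```text
clock: 5.55
tcp_pos: [0.4806, -0.1777, 0.147]
tcp_rot: [-179.9, 0.2, -21.2]
contact_force: [-0.1, -0.2, -0.6]
grip_width: 0.649
```

```bash
cat > look.py <<'E'
import sys
from h import *
# usage: look.py name u0 v0 | crops 130x110 top & matching side around world point
x,y,z=map(float,sys.argv[2:5]); o=[]
for n in P:
    im=save(n,sys.argv[1]+n); u,v=proj(n,[x,y,z])[0].astype(int); u=np.clip(u,60,500);v=np.clip(v,55,365)
    o.append(cv2.resize(im[v-55:v+55,u-60:u+60],None,fx=3.3,fy=3.3,interpolation=cv2.INTER_CUBIC)); print(n,'crop origin',u-60,v-55)
cv2.imwrite(f'pics/{sys.argv[1]}.png',np.hstack(o)[:,:,::-1])
E
python3 - <<'E'
from h import *
go([.4832,-.1796,.034],-21); print(robot.sense()['joints'].round(0))
E
python3 look.py v3 .483 -.18 .06
```

```text
w [-0.01   0.037 -0.049] d [0.0035 0.0009 0.1129] tcp [ 0.4806 -0.1777  0.147 ] [-179.9    0.2  -21.2]
[ 51.  26. -42. 113.  22.  50. -24.]
top crop origin 285 163
side crop origin 202 116
```

View pics/v3.png

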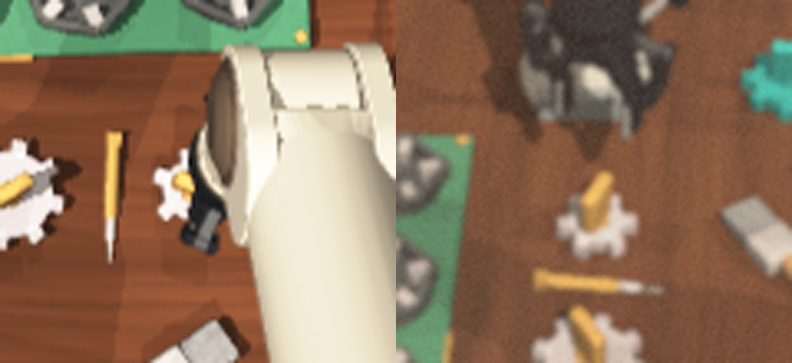

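The fingers straddle the small cog's wing (side view, about (381,180)). I'll descend and grip.

Request:
arm_command(
  targets="0 0 0 0.0035 0.001 0.04 -0.3;0 0 0 0.0035 0.001 0.08 -0.3;0 0 0 0.0035 0.001 0.1 -0.3;0 0 0 0.0035 0.001 0.113 -0.3;0 0 0 0.0035 0.001 0.113 -0.3;0 0 0 0.0035 0.001 0.113 1;0 0 0 0.0035 0.001 0.113 1;0 0 0 0.0035 0.001 0.113 1;0 0 0 0.0035 0.001 0.113 1;0 0 0 0.0035 0.001 0.113 1",
  grip_force=70,
)

```text
clock: 6.65
tcp_pos: [0.4858, -0.1806, 0.0367]
tcp_rot: [180.0, -0.1, -21.0]
contact_force: [-0.6, 0.4, 8.0]
grip_width: 0.152
```

```bash
python3 - <<'E'
from h import *
go([.4832,-.1796,.034],-21);go([.4832,-.1796,.14],-21); print(robot.sense()['contact_force'])
im=vision.capture('top')
E
```

```text
w [ 0.006 -0.028 -0.008] d [-0.0027  0.      0.0027] tcp [ 0.4858 -0.1806  0.0367] [ 1.8e+02 -1.0e-01 -2.1e+01]
w [ 0.006 -0.028 -0.008] d [-2.500e-03  1.000e-04 -1.033e-01] tcp [ 0.4858 -0.1806  0.0367] [ 1.8e+02 -1.0e-01 -2.1e+01]
[-0.60210633  0.4186768   8.03659079]
```

Request:
arm_command(
  targets="0 0 0 0 0 -0.03 1;0 0 0 0 0 -0.07 1;0 0 0 0 0 -0.11 1;0 0 0 0 0 -0.11 1;0 0 0 0 0 -0.11 1;0 0 0 0 0 -0.11 1",
)

```text
clock: 7.3
tcp_pos: [0.4836, -0.1802, 0.1444]
tcp_rot: [180.0, 0.1, -21.1]
contact_force: [-0.2, -0.1, -1.8]
grip_width: 0.158
```

```bash
python3 - <<'E'
from h import *
print(robot.sense()['grip_width'],robot.sense()['contact_force'])
go([.6669,-.0722,.12],-38.8)
E
```

```text
0.15750007297796176 [-0.2163987  -0.10595359 -1.84619339]
w [0.008 0.019 3.55 ] d [ 0.1324 -0.1666  0.0241] tcp [ 0.4836 -0.1802  0.1444] [ 1.80e+02  1.00e-01 -2.11e+01]
```

Request:
arm_command(
  targets="0 0 0.9 0.03 -0.04 0 1;0 0 1.8 0.066 -0.083 0 1;0 0 2.7 0.1 -0.125 0.01 1;0 0 3.55 0.132 -0.1665 0.024 1;0 0 3.55 0.132 -0.1665 0.024 1;0 0 3.55 0.132 -0.1665 0.024 1;0 0 3.55 0.132 -0.1665 0.024 1;0 0 3.55 0.132 -0.1665 0.024 1",
)

```text
clock: 8.1
tcp_pos: [0.6661, -0.0737, 0.1203]
tcp_rot: [179.9, 0.1, -38.8]
contact_force: [0.9, -0.5, -1.1]
grip_width: 0.153
```

```bash
python3 - <<'E'
from h import *
go([.6669,-.0722,.06],-38.8)
E
python3 look.py v4 .667 -.0722 .09
```

```text
w [ 0.027  0.015 -0.01 ] d [-0.0002 -0.0018  0.0603] tcp [ 0.6661 -0.0737  0.1203] [ 1.799e+02  1.000e-01 -3.880e+01]
top crop origin 249 96
side crop origin 134 131
```

View pics/v4.png

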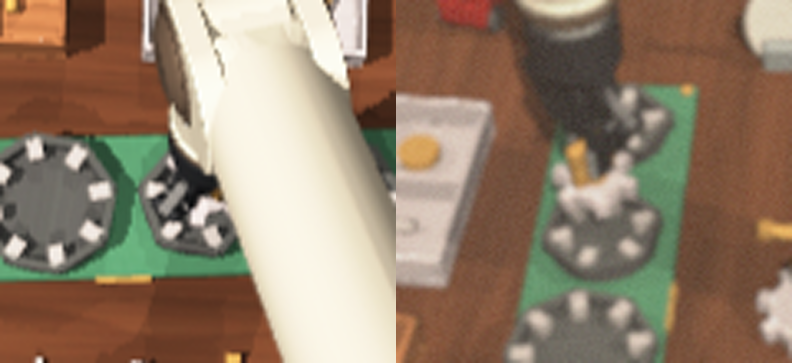

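The cog is in hand over the 6-tooth cup, at about top (305,160). Descending.

Request:
arm_command(
  targets="0 0 0 0 -0.001 0.025 1;0 0 0 0 -0.001 0.038 1;0 0 0 0 -0.001 0.044 1;0 0 0 0 -0.001 0.048 1;0 0 0 0 -0.001 0.051 1;0 0 0 0 -0.001 0.054 1;0 0 0 0 -0.001 0.057 1;0 0 0 0 -0.001 0.06 1;0 0 0 0 -0.001 0.06 1;0 0 0 0 -0.001 0.06 1",
)

```text
clock: 9.2
tcp_pos: [0.668, -0.0714, 0.061]
tcp_rot: [180.0, 0.0, -38.8]
contact_force: [-0.8, -0.5, -2.9]
grip_width: 0.153
```

Request:
arm_command(
  targets="0 0 0 0 0 0.002 1;0 0 0 0 0 0.004 1;0 0 0 0 0 0.005 1;0 0 0 0 0 0.005 1;0 0 0 0 0 0.005 1",
)

```text
clock: 9.7
tcp_pos: [0.668, -0.0715, 0.0598]
tcp_rot: [179.9, -0.0, -38.8]
contact_force: [-12.6, -2.8, 21.8]
grip_width: 0.157
```

Request:
arm_command(
  targets="0 0 0 0 0 0 0;0 0 0 0 0 -0.002 -0.2;0 0 0 0 0 -0.002 -0.2;0 0 0 0 0 -0.002 -0.2;0 0 0 0 0 -0.03 -0.2;0 0 0 0 0 -0.07 -0.2;0 0 0 0 0 -0.1 -0.2;0 0 0 0 0 -0.1 -0.2;0 0 0 0 0 -0.1 -0.2",
)

```text
clock: 10.6
tcp_pos: [0.6688, -0.0712, 0.157]
tcp_rot: [-179.9, -0.1, -38.8]
contact_force: [-0.2, 0.5, -0.8]
grip_width: 0.595
```

```bash
python3 - <<'E'
from h import *
go([.475,-.0163,.15],35.1); print(robot.sense()['joints'].round(0))
E
```

```text
w [ 3.0000e-03 -2.2000e-02 -1.4775e+01] d [-0.1855  0.0786  0.0066] tcp [ 0.6688 -0.0712  0.157 ] [-1.799e+02 -1.000e-01 -3.880e+01]
[ 28.  39. -35.  89.  25.  60. -53.]
```

Request:
arm_command(
  targets="0 0 -1.65 -0.03 0.013 0 -0.2;0 0 -3.3 -0.06 0.026 0 -0.2;0 0 -4.95 -0.09 0.039 0 -0.2;0 0 -6.6 -0.12 0.052 0 -0.2;0 0 -8.25 -0.15 0.065 0 -0.2;0 0 -9.9 -0.185 0.0785 0.007 -0.2;0 0 -11.55 -0.185 0.0785 0.007 -0.2;0 0 -13.2 -0.185 0.0785 0.007 -0.2;0 0 -14.78 -0.185 0.0785 0.007 -0.2;0 0 -14.78 -0.185 0.0785 0.007 -0.2",
)

```text
clock: 11.6
tcp_pos: [0.4738, -0.0166, 0.148]
tcp_rot: [-179.8, 0.1, 35.2]
contact_force: [-0.3, -0.5, 0.5]
grip_width: 0.601
```

Request:
arm_command(
  targets="0 0 0 0 0 0 -0.2;0 0 0 0 0 0 -0.2;0 0 0 0 0 0 -0.2",
)

```text
clock: 11.9
tcp_pos: [0.4748, -0.0165, 0.1491]
tcp_rot: [-180.0, 0.0, 35.0]
contact_force: [0.3, 0.1, -0.5]
grip_width: 0.604
```

```bash
python3 - <<'E'
from h import *
go([.475,-.0163,.035],35.1); print(robot.sense()['joints'].round(0))
E
python3 look.py v5 .475 -.016 .06
```

```text
w [-0.002  0.003 -0.011] d [ 0.0003 -0.      0.1141] tcp [ 0.4748 -0.0165  0.1491] [-180.    0.   35.]
[ 47.  28. -58. 118.  31.  51.   6.]
top crop origin 227 165
side crop origin 199 157
```

View pics/v5.png

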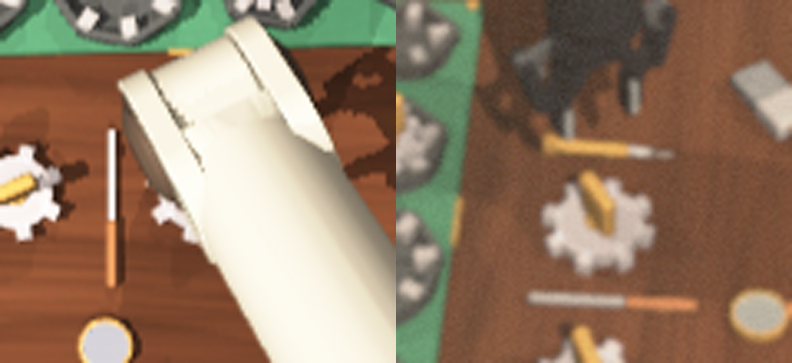

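The large cog is unmoved, with the fingers straddling its wing line (side view, about (377,222)). Gripping and lifting.

Request:
arm_command(
  targets="0 0 0 0 0 0.04 -0.2;0 0 0 0 0 0.08 -0.2;0 0 0 0 0 0.1 -0.2;0 0 0 0 0 0.113 -0.2;0 0 0 0 0 0.113 -0.2;0 0 0 0 0 0.113 1;0 0 0 0 0 0.113 1;0 0 0 0 0 0.113 1;0 0 0 0 0 0.113 1;0 0 0 0 0 0.113 1",
)

```text
clock: 13.0
tcp_pos: [0.4761, -0.0167, 0.0376]
tcp_rot: [179.9, -0.1, 35.1]
contact_force: [-0.6, 0.5, 7.2]
grip_width: 0.152
```

Request:
arm_command(
  targets="0 0 0 0 0 -0.03 1;0 0 0 0 0 -0.07 1;0 0 0 0 0 -0.11 1;0 0 0 0 0 -0.11 1;0 0 0 0 0 -0.11 1;0 0 0 0 0 -0.11 1",
)

```text
clock: 13.6
tcp_pos: [0.4738, -0.0172, 0.1454]
tcp_rot: [-180.0, 0.1, 35.1]
contact_force: [-1.3, -0.0, -1.1]
grip_width: 0.152
```

```bash
python3 - <<'E'
from h import *
go([.6605,.063,.12],35.6)
E
```

```text
w [-0.007  0.02  -0.101] d [0.1989 0.0417 0.025 ] tcp [ 0.4738 -0.0172  0.1454] [-1.80e+02  1.00e-01  3.51e+01]
```

Request:
arm_command(
  targets="0 0 0 0.04 0.01 0 1;0 0 -0.1 0.08 0.02 0 1;0 0 -0.1 0.12 0.03 0.01 1;0 0 -0.1 0.16 0.036 0.02 1;0 0 -0.1 0.198 0.0415 0.026 1;0 0 -0.1 0.198 0.0415 0.026 1;0 0 -0.1 0.198 0.0415 0.026 1;0 0 -0.1 0.198 0.0415 0.026 1;0 0 -0.1 0.198 0.0415 0.026 1;0 0 -0.1 0.198 0.0415 0.026 1",
)

```text
clock: 14.6
tcp_pos: [0.6602, 0.0623, 0.1206]
tcp_rot: [180.0, 0.0, 35.6]
contact_force: [0.9, 0.2, -1.0]
grip_width: 0.155
```

```bash
python3 - <<'E'
from h import *
print(robot.sense()['grip_width'],robot.sense()['contact_force'])
go([.6605,.063,.061],35.6)
E
```

```text
0.15479955595263314 [ 0.93217223  0.2079972  -1.0185049 ]
w [ 0.01   0.006 -0.004] d [ 0.0007 -0.0005  0.0596] tcp [0.6602 0.0623 0.1206] [180.    0.   35.6]
```

Request:
arm_command(
  targets="0 0 0 0 -0.0005 0.025 1;0 0 0 0 -0.0005 0.038 1;0 0 0 0 -0.0005 0.044 1;0 0 0 0 -0.0005 0.048 1;0 0 0 0 -0.0005 0.051 1;0 0 0 0 -0.0005 0.054 1;0 0 0 0 -0.0005 0.057 1;0 0 0 0 -0.0005 0.06 1;0 0 0 0 -0.0005 0.06 1;0 0 0 0 -0.0005 0.06 1",
)

```text
clock: 15.6
tcp_pos: [0.661, 0.0634, 0.0607]
tcp_rot: [179.9, -0.0, 35.6]
contact_force: [1.1, -2.2, 2.2]
grip_width: 0.153
```

Request:
arm_command(
  targets="0 0 0 0 0 0.002 1;0 0 0 0 0 0.004 1;0 0 0 0 0 0.004 1;0 0 0 0 0 0.004 1",
)

```text
clock: 16.0
tcp_pos: [0.661, 0.0633, 0.0606]
tcp_rot: [179.8, 0.0, 35.6]
contact_force: [-10.9, -6.8, 27.6]
grip_width: 0.154
```

Request:
arm_command(
  targets="0 0 0 0 0 0 0;0 0 0 0 0 -0.002 -0.2;0 0 0 0 0 -0.002 -0.2;0 0 0 0 0 -0.002 -0.2;0 0 0 0 0 -0.03 -0.2;0 0 0 0 0 -0.07 -0.2;0 0 0 0 0 -0.1 -0.2;0 0 0 0 0 -0.1 -0.2;0 0 0 0 0 -0.1 -0.2",
)

```text
clock: 16.9
tcp_pos: [0.6607, 0.064, 0.1567]
tcp_rot: [180.0, -0.1, 35.6]
contact_force: [0.5, -0.8, -1.2]
grip_width: 0.6
```

```bash
python3 - <<'E'
from h import *
go([.4664,.1472,.15],25.8); print(robot.sense()['joints'].round(0))
E
```

```text
w [ 0.006 -0.012  1.967] d [-0.1095 -0.1809  0.0065] tcp [0.6607 0.064  0.1567] [ 1.80e+02 -1.00e-01  3.56e+01]
[ 26.  43. -51.  90.  36.  64.   2.]
```

Request:
arm_command(
  targets="0 0 0.5 -0.022 -0.036 0 -0.2;0 0 1 -0.044 -0.072 0 -0.2;0 0 1.5 -0.066 -0.108 0 -0.2;0 0 1.95 -0.088 -0.144 0 -0.2;0 0 1.95 -0.1095 -0.181 0.006 -0.2;0 0 1.95 -0.1095 -0.181 0.006 -0.2;0 0 1.95 -0.1095 -0.181 0.006 -0.2;0 0 1.95 -0.1095 -0.181 0.006 -0.2;0 0 1.95 -0.1095 -0.181 0.006 -0.2;0 0 1.95 -0.1095 -0.181 0.006 -0.2",
)

```text
clock: 17.9
tcp_pos: [0.4668, 0.1468, 0.1501]
tcp_rot: [-180.0, -0.0, 25.8]
contact_force: [-0.2, 0.1, 0.3]
grip_width: 0.601
```

```bash
python3 - <<'E'
from h import *
go([.4664,.1472,.035],25.8)
E
python3 look.py v6 .475 .147 .04
```

```text
w [-0.008 -0.002 -0.003] d [-1.000e-04 -5.000e-04  1.151e-01] tcp [0.4668 0.1468 0.1501] [-180.    -0.    25.8]
top crop origin 170 164
side crop origin 193 210
```

View pics/v6.png

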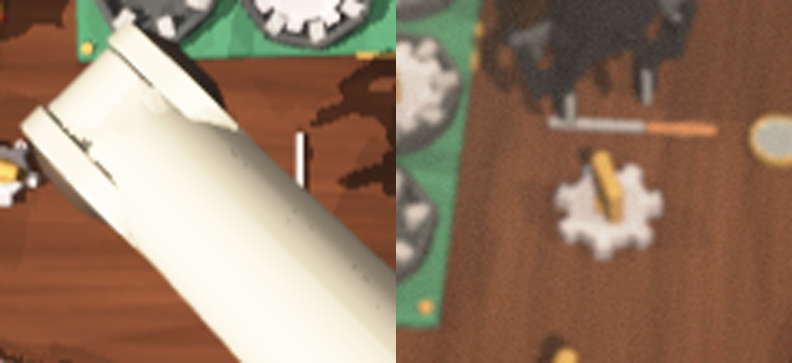

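The middle cog is still in place (side view, about (377,273)), and the large cog sits flat in its cup (top view, upper right). Gripping.

Request:
arm_command(
  targets="0 0 0 0 0 0.04 -0.2;0 0 0 0 0 0.08 -0.2;0 0 0 0 0 0.1 -0.2;0 0 0 0 0 0.114 -0.2;0 0 0 0 0 0.114 -0.2;0 0 0 0 0 0.114 1;0 0 0 0 0 0.114 1;0 0 0 0 0 0.114 1;0 0 0 0 0 0.114 1;0 0 0 0 0 0.114 1",
)

```text
clock: 19.0
tcp_pos: [0.4672, 0.1475, 0.0376]
tcp_rot: [179.9, -0.1, 25.9]
contact_force: [0.6, 0.7, 8.2]
grip_width: 0.156
```

Request:
arm_command(
  targets="0 0 0 0 0 -0.03 1;0 0 0 0 0 -0.07 1;0 0 0 0 0 -0.11 1;0 0 0 0 0 -0.11 1;0 0 0 0 0 -0.11 1;0 0 0 0 0 -0.11 1",
)

```text
clock: 19.6
tcp_pos: [0.4651, 0.1462, 0.1452]
tcp_rot: [180.0, 0.1, 25.8]
contact_force: [-0.6, -0.7, -1.8]
grip_width: 0.155
```

```bash
python3 - <<'E'
from h import *
go([.6535,.198,.12],4.2)
E
```

```text
w [0.008 0.023 4.33 ] d [0.1922 0.0355 0.0248] tcp [0.4651 0.1462 0.1452] [1.80e+02 1.00e-01 2.58e+01]
```

Request:
arm_command(
  targets="0 0 0.9 0.04 0.01 0 1;0 0 1.8 0.08 0.02 0 1;0 0 2.7 0.12 0.028 0.01 1;0 0 3.6 0.16 0.033 0.02 1;0 0 4.33 0.1915 0.0355 0.026 1;0 0 4.33 0.1915 0.0355 0.026 1;0 0 4.33 0.1915 0.0355 0.026 1;0 0 4.33 0.1915 0.0355 0.026 1;0 0 4.33 0.1915 0.0355 0.026 1;0 0 4.33 0.1915 0.0355 0.026 1",
)

```text
clock: 20.6
tcp_pos: [0.6533, 0.1982, 0.1206]
tcp_rot: [180.0, -0.0, 4.2]
contact_force: [0.4, 0.3, -2.3]
grip_width: 0.154
```

```bash
python3 - <<'E'
from h import *
print(robot.sense()['grip_width'],robot.sense()['contact_force'])
go([.6535,.198,.061],4.2)
E
```

```text
0.15448728269193965 [ 0.38123961  0.31060437 -2.2920502 ]
w [ 0.007 -0.001  0.007] d [0.0002 0.0002 0.0596] tcp [0.6533 0.1982 0.1206] [180.   -0.    4.2]
```

Request:
arm_command(
  targets="0 0 0 0 0 0.025 1;0 0 0 0 0 0.038 1;0 0 0 0 0 0.044 1;0 0 0 0 0 0.048 1;0 0 0 0 0 0.051 1;0 0 0 0 0 0.054 1;0 0 0 0 0 0.057 1;0 0 0 0 0 0.06 1;0 0 0 0 0 0.06 1;0 0 0 0 0 0.06 1",
)

```text
clock: 21.6
tcp_pos: [0.6534, 0.198, 0.0608]
tcp_rot: [179.9, 0.1, 4.2]
contact_force: [-4.8, -4.7, 3.6]
grip_width: 0.155
```

Request:
arm_command(
  targets="0 0 0 0 0 0.002 1;0 0 0 0 0 0.004 1;0 0 0 0 0 0.004 1;0 0 0 0 0 0.004 1",
)

```text
clock: 22.0
tcp_pos: [0.6533, 0.1979, 0.0607]
tcp_rot: [179.8, 0.0, 4.2]
contact_force: [-14.6, -9.8, 26.9]
grip_width: 0.153
```

Request:
arm_command(
  targets="0 0 0 0 0 0 0;0 0 0 0 0 -0.002 -0.2;0 0 0 0 0 -0.002 -0.2;0 0 0 0 0 -0.002 -0.2;0 0 0 0 0 -0.03 -0.2;0 0 0 0 0 -0.07 -0.2;0 0 0 0 0 -0.1 -0.2;0 0 0 0 0 -0.1 -0.2;0 0 0 0 0 -0.1 -0.2",
)

```text
clock: 22.9
tcp_pos: [0.6543, 0.199, 0.1569]
tcp_rot: [-180.0, -0.1, 4.2]
contact_force: [-0.3, -0.1, -0.4]
grip_width: 0.597
```

```bash
python3 - <<'E'
from h import *
go([.4832,.325,.15],-14.5); print(robot.sense()['joints'].round(0))
E
```

```text
w [-0.007 -0.018  3.745] d [-0.1614 -0.1382  0.0067] tcp [0.6543 0.199  0.1569] [-1.8e+02 -1.0e-01  4.2e+00]
[  9.  42. -44.  87.  32.  63. -37.]
```

Request:
arm_command(
  targets="0 0 0.9 -0.032 -0.028 0 -0.2;0 0 1.8 -0.065 -0.055 0 -0.2;0 0 2.7 -0.1 -0.083 0 -0.2;0 0 3.74 -0.13 -0.11 0 -0.2;0 0 3.74 -0.1615 -0.138 0.006 -0.2;0 0 3.74 -0.1615 -0.138 0.006 -0.2;0 0 3.74 -0.1615 -0.138 0.006 -0.2;0 0 3.74 -0.1615 -0.138 0.006 -0.2;0 0 3.74 -0.1615 -0.138 0.006 -0.2;0 0 3.74 -0.1615 -0.138 0.006 -0.2",
)

```text
clock: 23.9
tcp_pos: [0.4836, 0.3234, 0.1499]
tcp_rot: [180.0, 0.0, -14.6]
contact_force: [-0.1, -0.3, 0.1]
grip_width: 0.601
```

```bash
python3 - <<'E'
from h import *
go([.4832,.325,.035],-14.5)
E
python3 look.py v7 .51 .3 .04
```

```text
w [ 0.004  0.001 -0.023] d [-0.0008 -0.0015  0.1149] tcp [0.4836 0.3234 0.1499] [180.    0.  -14.6]
top crop origin 118 150
side crop origin 172 260
```

View pics/v7.png

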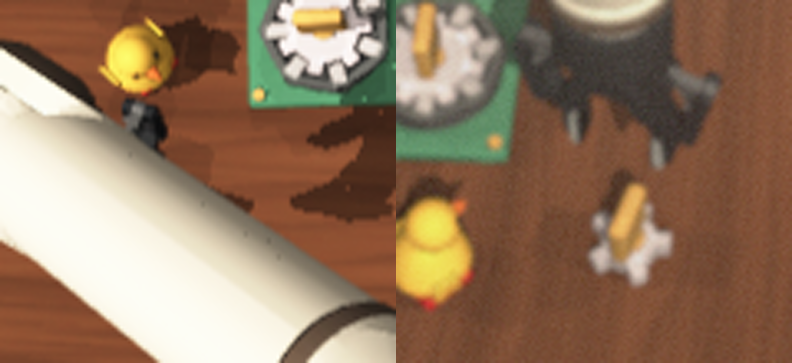

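The middle cog is flush in its cup. The tiny cog is unmoved (side view, about (242,333)) and the chick is clear. Gripping.

Request:
arm_command(
  targets="0 0 0 -0.001 -0.0015 0.04 -0.2;0 0 0 -0.001 -0.0015 0.08 -0.2;0 0 0 -0.001 -0.0015 0.1 -0.2;0 0 0 -0.001 -0.0015 0.114 -0.2;0 0 0 -0.001 -0.0015 0.114 -0.2;0 0 0 -0.001 -0.0015 0.114 1;0 0 0 -0.001 -0.0015 0.114 1;0 0 0 -0.001 -0.0015 0.114 1;0 0 0 -0.001 -0.0015 0.114 1;0 0 0 -0.001 -0.0015 0.114 1",
)

```text
clock: 25.0
tcp_pos: [0.4831, 0.327, 0.0379]
tcp_rot: [-179.9, -0.1, -14.5]
contact_force: [-0.4, -0.8, 8.2]
grip_width: 0.153
```

Request:
arm_command(
  targets="0 0 0 0 0 -0.03 1;0 0 0 0 0 -0.07 1;0 0 0 0 0 -0.11 1;0 0 0 0 0 -0.11 1;0 0 0 0 0 -0.11 1;0 0 0 0 0 -0.11 1",
)

```text
clock: 25.6
tcp_pos: [0.4813, 0.3251, 0.1451]
tcp_rot: [179.9, 0.1, -14.5]
contact_force: [0.1, -0.4, -1.5]
grip_width: 0.15
```

```bash
python3 - <<'E'
from h import *
print(robot.sense()['joints'].round(0))
go([.6748,-.2065,.12],-40.5);go([.6748,-.2065,.16],-40.5)
E
```

```text
[ -4.  33. -43. 103.  27.  54. -74.]
w [0.026 0.006 5.203] d [0.3204 0.4662 0.0257] tcp [0.4813 0.3251 0.1451] [ 1.799e+02  1.000e-01 -1.450e+01]
w [0.026 0.006 5.203] d [ 0.3203  0.4663 -0.0143] tcp [0.4813 0.3251 0.1451] [ 1.799e+02  1.000e-01 -1.450e+01]
```

Request:
arm_command(
  targets="0 0 0.5 0.024 0.036 -0.015 1;0 0 0.9 0.048 0.07 -0.015 1;0 0 1.4 0.072 0.105 -0.015 1;0 0 1.8 0.096 0.14 -0.015 1;0 0 2.2 0.12 0.175 -0.015 1;0 0 2.6 0.144 0.21 -0.015 1;0 0 3 0.168 0.245 -0.015 1;0 0 3.5 0.192 0.28 -0.015 1;0 0 3.9 0.216 0.315 -0.015 1;0 0 4.3 0.24 0.35 -0.015 1",
)

```text
clock: 26.6
tcp_pos: [0.6258, -0.0744, 0.1591]
tcp_rot: [179.9, 0.2, -36.1]
contact_force: [-0.3, 0.3, -2.0]
grip_width: 0.152
```

Request:
arm_command(
  targets="0 0 0 0 0 0 1;0 0 0 0 0 0 1;0 0 0 0 0 0 1;0 0 0 0 0 0 1",
)

```text
clock: 27.0
tcp_pos: [0.6261, -0.0705, 0.1607]
tcp_rot: [-180.0, 0.1, -35.8]
contact_force: [-0.4, 0.3, -1.4]
grip_width: 0.155
```

```bash
python3 - <<'E'
from h import *
print(robot.sense()['grip_width'],robot.sense()['contact_force'])
go([.6755,-.2055,.12],-40.5)
E
```

```text
0.1552287537110385 [-0.44464321  0.26522165 -1.37058193]
w [-0.    0.02  0.94] d [0.1191 0.0806 0.0404] tcp [ 0.6261 -0.0705  0.1607] [-1.80e+02  1.00e-01 -3.58e+01]
```

Request:
arm_command(
  targets="0 0 0.3 0.03 0.02 0 1;0 0 0.6 0.06 0.04 0 1;0 0 0.94 0.09 0.06 0 1;0 0 0.94 0.119 0.0805 0.01 1;0 0 0.94 0.119 0.0805 0.03 1;0 0 0.94 0.119 0.0805 0.04 1;0 0 0.94 0.119 0.0805 0.04 1;0 0 0.94 0.119 0.0805 0.04 1;0 0 0.94 0.119 0.0805 0.04 1;0 0 0.94 0.119 0.0805 0.04 1",
)

```text
clock: 28.0
tcp_pos: [0.6766, -0.2069, 0.1226]
tcp_rot: [-180.0, -0.1, -40.6]
contact_force: [-0.4, 0.4, -1.6]
grip_width: 0.153
```

```bash
python3 - <<'E'
from h import *
print(robot.sense()['grip_width'],robot.sense()['contact_force'])
go([.6755,-.2055,.061],-40.5)
E
```

```text
0.1525577086634322 [-0.35868114  0.38786677 -1.55561373]
w [-0.009 -0.019 -0.02 ] d [-0.0019 -0.0003  0.0616] tcp [ 0.6766 -0.2069  0.1226] [-1.80e+02 -1.00e-01 -4.06e+01]
```

Request:
arm_command(
  targets="0 0 0 -0.0015 0 0.025 1;0 0 0 -0.0015 0 0.038 1;0 0 0 -0.0015 0 0.044 1;0 0 0 -0.0015 0 0.049 1;0 0 0 -0.0015 0 0.052 1;0 0 0 -0.0015 0 0.055 1;0 0 0 -0.0015 0 0.058 1;0 0 0 -0.0015 0 0.061 1;0 0 0 -0.0015 0 0.061 1;0 0 0 -0.0015 0 0.061 1",
)

```text
clock: 29.0
tcp_pos: [0.6752, -0.2069, 0.061]
tcp_rot: [-180.0, -0.1, -40.7]
contact_force: [-0.3, 0.0, 2.6]
grip_width: 0.157
```

Request:
arm_command(
  targets="0 0 0 0 0 0.002 1;0 0 0 0 0 0.004 1;0 0 0 0 0 0.004 1;0 0 0 0 0 0.004 1",
)

```text
clock: 29.4
tcp_pos: [0.6753, -0.2069, 0.0609]
tcp_rot: [180.0, -0.1, -40.7]
contact_force: [-10.5, 1.4, 25.0]
grip_width: 0.151
```

Request:
arm_command(
  targets="0 0 0 0 0 0 0;0 0 0 0 0 -0.002 -0.2;0 0 0 0 0 -0.002 -0.2;0 0 0 0 0 -0.002 -0.2;0 0 0 0 0 -0.03 -0.2;0 0 0 0 0 -0.07 -0.2;0 0 0 0 0 -0.1 -0.2;0 0 0 0 0 -0.13 -0.2;0 0 0 0 0 -0.13 -0.2",
)

```text
clock: 30.3
tcp_pos: [0.6778, -0.207, 0.1916]
tcp_rot: [-179.8, -0.4, -40.7]
contact_force: [0.8, -0.2, 1.0]
grip_width: 0.599
```

```bash
python3 - <<'E'
from h import *
print(robot.sense()['joints'].round(0))
go([.4254,-.3708,.22],-85)
E
```

```text
[ 36.  39. -33.  82.  22.  65. -41.]
w [-0.075 -0.064  8.863] d [-0.0844  0.2886 -0.0301] tcp [ 0.6778 -0.207   0.1916] [-179.8   -0.4  -40.7]
```

Request:
arm_command(
  targets="0 0 1 -0.01 0.03 -0.03 -1;0 0 2 -0.02 0.07 -0.03 -1;0 0 3 -0.03 0.11 -0.03 -1;0 0 4.2 -0.045 0.15 -0.03 -1;0 0 5.4 -0.06 0.2 -0.03 -1;0 0 6.6 -0.075 0.25 -0.03 -1;0 0 7.8 -0.0845 0.2885 -0.03 -1;0 0 8.86 -0.0845 0.2885 -0.03 -1;0 0 8.86 -0.0845 0.2885 -0.03 -1;0 0 8.86 -0.0845 0.2885 -0.03 -1",
)

```text
clock: 31.3
tcp_pos: [0.4233, -0.3695, 0.2159]
tcp_rot: [-180.0, 0.0, -84.8]
contact_force: [0.1, -0.2, -0.1]
grip_width: 0.998
```

```bash
python3 - <<'E'
from h import *
a=save('top','t8');b=save('side','s8')
cv2.imwrite('pics/v8.png',np.vstack([cv2.resize(a[125:265,170:450],None,fx=2.1,fy=2.1,interpolation=cv2.INTER_CUBIC),cv2.resize(b[90:320,130:410],(588,483)) [:300]])[:,:,::-1])
go([.4254,-.3705,.128],-85)
E
```

```text
w [-0.005  0.01   0.058] d [ 0.0016 -0.0013  0.088 ] tcp [ 0.4239 -0.3691  0.216 ] [-1.80e+02  1.00e-01 -8.47e+01]
```

View pics/v8.png

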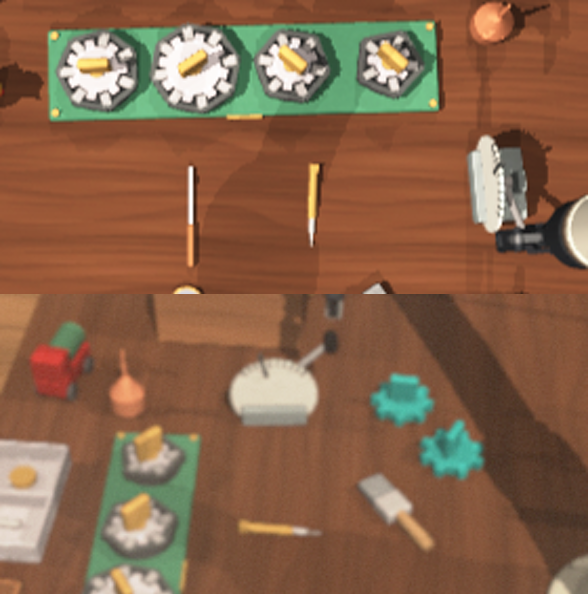

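All four cogs sit flush, and the lever is at the off stop (side view, knob about (287,114)). Next I'll grip the knob.

Request:
arm_command(
  targets="0 0 0 0.0015 -0.0015 0.04 -1;0 0 0 0.0015 -0.0015 0.07 -1;0 0 0 0.0015 -0.0015 0.088 -1;0 0 0 0.0015 -0.0015 0.088 -1;0 0 0 0.0015 -0.0015 0.088 -1;0 0 0 0.0015 -0.0015 0.088 1;0 0 0 0.0015 -0.0015 0.088 1;0 0 0 0.0015 -0.0015 0.088 1;0 0 0 0.0015 -0.0015 0.088 1;0 0 0 0.0015 -0.0015 0.088 1",
  grip_force=35,
)

```text
clock: 32.4
tcp_pos: [0.4245, -0.3709, 0.1293]
tcp_rot: [180.0, 0.0, -84.9]
contact_force: [-1.6, 4.5, 7.1]
grip_width: 0.37
```

Request:
arm_command(
  targets="0 0 0 0 -0.014 -0.012 1;0 0 0 0 -0.030 -0.022 1;0 0 0 0 -0.048 -0.029 1;0 0 0 0 -0.066 -0.034 1;0 0 0 0 -0.085 -0.035 1;0 0 0 0 -0.104 -0.034 1;0 0 0 0 -0.122 -0.029 1;0 0 0 0 -0.139 -0.022 1;0 0 0 0 -0.155 -0.012 1;0 0 0 0 -0.17 0 1",
)

```text
clock: 33.4
tcp_pos: [0.5945, -0.3537, 0.1288]
tcp_rot: [180.0, 0.2, -84.8]
contact_force: [-2.9, 6.0, 2.8]
grip_width: 0.373
```

Request:
arm_command(
  targets="0 0 0 0 -0.002 0.002 1;0 0 0 0 -0.003 0.003 1;0 0 0 0 -0.003 0.003 1;0 0 0 0 -0.003 0.003 1;0 0 0 0 -0.003 0.003 1",
)

```text
clock: 33.9
tcp_pos: [0.5973, -0.3534, 0.1259]
tcp_rot: [-179.9, 0.2, -84.8]
contact_force: [1.1, 6.8, 2.6]
grip_width: 0.372
```

```bash
python3 look.py v9 .53 -.36 .1; python3 -c "
from h import *
p=robot.sense()['tcp_pos'];print(p,np.degrees(np.arctan2(p[0]-.507,p[2]+.005-.05))+45)"
```

```text
top crop origin 352 147
side crop origin 193 66
[ 0.59733701 -0.35342051  0.12588991] 93.15797580415096
```

View pics/v9.png

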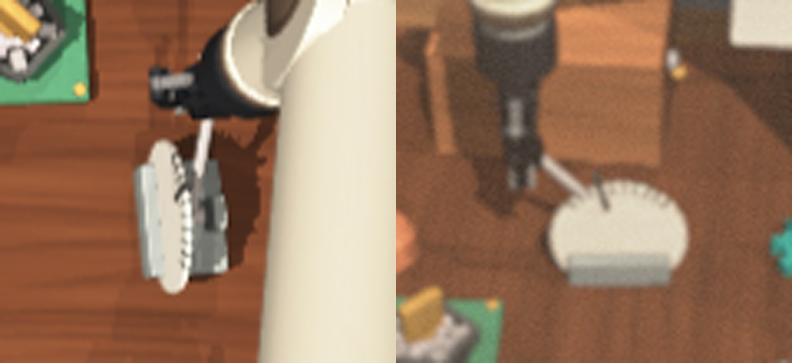

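Request:
arm_command(
  targets="0 0 0 0 -0.002 0.002 1;0 0 0 0 -0.004 0.004 1;0 0 0 0 -0.004 0.004 1;0 0 0 0 -0.004 0.004 1",
)

```text
clock: 34.4
tcp_pos: [0.6011, -0.353, 0.1219]
tcp_rot: [-180.0, 0.2, -84.8]
contact_force: [0.8, 8.0, 2.8]
grip_width: 0.365
```

```bash
python3 - <<'E'
from h import *
for H in([.507,-.365,.05],[.510,-.365,.05]):
  for a in(0,5,10,37,85,90,95):
    t=np.radians(a-45); u=np.array([np.cos(np.radians(5.3)),np.sin(np.radians(5.3)),0])
    f=lambda r:np.array(H)+r*(np.sin(t)*u+[0,0,np.cos(t)])
    q=proj('side',[f(.12),f(.07)]); print(a,q.round(1).tolist(),'slope',((q[1]-q[0])[1]/(q[1]-q[0])[0]).round(3), 'top',proj('top',[f(.12)])[0].round(1))
b=vision.capture('side');s=cv2.imread('pics/s8.png')[:,:,::-1];s0=cv2.imread('pics/side0.png')[:,:,::-1]
cv2.imwrite('pics/v10.png',np.hstack([cv2.resize(i[85:165,u:u+65],None,fx=4,fy=4,interpolation=cv2.INTER_CUBIC) for i,u in((s0,235),(s,235),(b,220))])[:,:,::-1])
E
```

```text
0 [[287.9, 112.1], [276.3, 121.0]] slope -0.776 top [421.2 240.7]
5 [[285.4, 110.2], [274.9, 120.0]] slope -0.926 top [421.7 237.7]
10 [[282.8, 108.6], [273.4, 119.0]] slope -1.112 top [422.1 234.5]
37 [[266.0, 103.2], [263.7, 116.0]] slope -5.805 top [422.6 214.2]
85 [[235.7, 110.3], [246.4, 120.0]] slope 0.908 top [416.4 180.5]
90 [[233.4, 112.1], [245.1, 121.0]] slope 0.763 top [415.4 178.1]
95 [[231.2, 114.1], [243.8, 122.1]] slope 0.641 top [414.4 176. ]
0 [[286.9, 112.0], [275.4, 120.9]] slope -0.777 top [421.2 239.6]
5 [[284.5, 110.2], [274.0, 119.9]] slope -0.928 top [421.7 236.6]
10 [[281.8, 108.5], [272.5, 119.0]] slope -1.114 top [422.1 233.3]
37 [[265.0, 103.2], [262.8, 116.0]] slope -5.864 top [422.6 213. ]
85 [[234.8, 110.2], [245.5, 119.9]] slope 0.907 top [416.4 179.4]
90 [[232.4, 112.0], [244.1, 121.0]] slope 0.762 top [415.4 177. ]
95 [[230.3, 114.0], [242.9, 122.1]] slope 0.641 top [414.4 174.9]
```

View pics/v10.png

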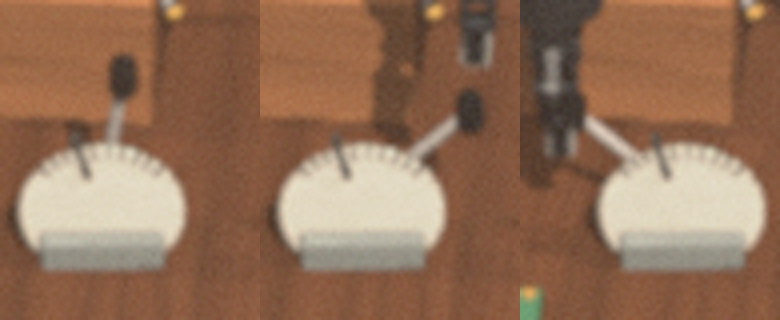

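Rod slopes in the side view put the lever at about 0° when off and about 90° now, which is the far stop. The fingers slid on the knob, so I'll regrip centred before swinging back to 60°.

Request:
arm_command(
  targets="0 0 0 0 0 0 -1;0 0 0 0 0 0 -1;0 0 0 0 0 0 -1;0 0 0 0 0.008 -0.008 -1;0 0 0 0 0.008 -0.008 -1;0 0 0 0 0.008 -0.008 1;0 0 0 0 0.008 -0.008 1;0 0 0 0 0.008 -0.008 1;0 0 0 0 0.008 -0.008 1;0 0 0 0 0.008 -0.008 1",
)

```text
clock: 35.45
tcp_pos: [0.5933, -0.3538, 0.1291]
tcp_rot: [180.0, 0.2, -84.8]
contact_force: [-1.1, 6.3, 2.7]
grip_width: 0.368
```

Request:
arm_command(
  targets="0 0 0 0 0.006 -0.005 1;0 0 0 0 0.012 -0.010 1;0 0 0 0 0.018 -0.015 1;0 0 0 0 0.025 -0.019 1;0 0 0 0 0.032 -0.023 1;0 0 0 0 0.039 -0.026 1;0 0 0 0 0.046 -0.029 1;0 0 0 0 0.054 -0.031 1;0 0 0 0 0.054 -0.031 1;0 0 0 0 0.054 -0.031 1",
)

```text
clock: 36.45
tcp_pos: [0.5394, -0.3592, 0.1603]
tcp_rot: [-180.0, 0.2, -84.8]
contact_force: [0.8, 5.3, 1.0]
grip_width: 0.368
```

```bash
python3 - <<'E'
from h import *
s=robot.sense();print(s['tcp_pos'],s['contact_force'])
for a in(50,55,60,65,70):
    t=np.radians(a-45); u=np.array([np.cos(np.radians(5.3)),np.sin(np.radians(5.3)),0])
    q=proj('side',[np.array([.508,-.365,.05])+r*(np.sin(t)*u+[0,0,np.cos(t)]) for r in(.12,.07)]); print(a,q.round(1).tolist(),((q[1]-q[0])[0]/(q[1]-q[0])[1]).round(3))
b=save('side','s11')
cv2.imwrite('pics/v11.png',cv2.resize(b[75:155,220:300],None,fx=6,fy=6,interpolation=cv2.INTER_CUBIC)[:,:,::-1])
E
```

```text
[ 0.53935742 -0.35922396  0.16025985] [0.83097863 5.34992696 0.97842935]
50 [[256.8, 103.0], [258.4, 115.9]] 0.125
55 [[253.4, 103.4], [256.5, 116.1]] 0.24
60 [[250.1, 104.0], [254.6, 116.4]] 0.359
65 [[246.9, 104.8], [252.7, 116.9]] 0.484
70 [[243.8, 105.9], [250.9, 117.5]] 0.617
```

View pics/v11.png

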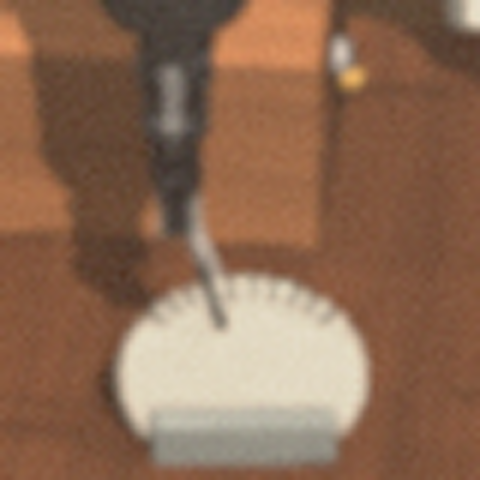

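The rod lines up with the long tick. Release, lift straight up and check.

Request:
arm_command(
  targets="0 0 0 0 0 0 -1;0 0 0 0 0 0 -1;0 0 0 0 0 0 -1;0 0 0 0 0 0 -1;0 0 0 0 0 -0.04 -1;0 0 0 0 0 -0.08 -1;0 0 0 0 0 -0.12 -1;0 0 0 0 0 -0.12 -1;0 0 0 0 0 -0.12 -1;0 0 0 0 0 -0.12 -1",
)

```text
clock: 37.5
tcp_pos: [0.538, -0.3617, 0.2792]
tcp_rot: [179.9, 0.0, -85.0]
contact_force: [-1.0, -0.0, -0.8]
grip_width: 1.002
```

```bash
python3 - <<'E'
from h import *
print(robot.sense()['contact_force'])
b=save('side','s12');a=save('top','t12');s0=cv2.imread('pics/side0.png')[:,:,::-1]
r=b[92:116,238:268]; r=cv2.resize(r,None,fx=4,fy=4,interpolation=cv2.INTER_CUBIC); m=(r.max(2)<90).astype(np.uint8)
N,L,S,C=cv2.connectedComponentsWithStats(m); print([((C[i]+.5)/4-.5+[238,92],S[i]) for i in range(1,N) if S[i,4]>80])
cv2.imwrite('pics/v12.png',np.hstack([cv2.resize(b[80:160,220:300],None,fx=4.5,fy=4.5,interpolation=cv2.INTER_CUBIC),cv2.resize(a[125:205,180:390],(420,360))[:360]])[:,:,::-1])
E
```

```text
[-1.00328432 -0.02069659 -0.78824726]
[(array([248.56629834, 104.79696133]), array([ 33,  34,  22,  39, 724], dtype=int32))]
```

View pics/v12.png

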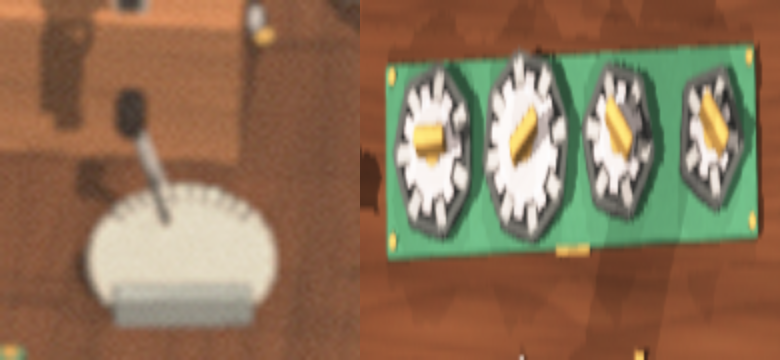

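```bash
python3 - <<'E'
from h import *
b=cv2.imread('pics/s8.png')[:,:,::-1]; u0,v0=278,100
r=cv2.resize(b[v0:v0+26,u0:u0+22],None,fx=4,fy=4,interpolation=cv2.INTER_CUBIC); m=(r.max(2)<90).astype(np.uint8)
N,L,S,C=cv2.connectedComponentsWithStats(m); c=[((C[i]+.5)/4-.5+[u0,v0]) for i in range(1,N) if S[i,4]>300]; print('off knob',c)
u=np.array([np.cos(np.radians(5.3)),np.sin(np.radians(5.3)),0])
K=lambda a,h:proj('side',[np.array([h[0],-.365,.05+h[1]])+.12*(np.sin(np.radians(a-45))*u+[0,0,np.cos(np.radians(a-45))])])[0]
h=least_squares(lambda h:K(0,h)-c[0],[.508,0]).x; print(h)
print('angle',least_squares(lambda a:K(a[0],h)-[248.57,104.8],[60]).x)
E
```

```text
off knob [array([287.11508574, 112.51674705])]
[ 0.50923902 -0.00192569]
angle [61.7523317]
```

The angle calibrated against the off stop is 61.8°, and the allowed range is about 53.3 to 66.7°. The arm touches nothing, so I'm handing in.

```bash
python3 -c "
from bench import robot
print(robot.hand_in(), robot.sense()['clock'])"
```

```text
the job is handed in; nothing more can be done
the job is handed in; nothing more can be done
```

The job is handed in; the simulator gives no verdict. I pulled the lever to the off stop and put all four cogs (small, large, middle, tiny) into their own cups. I then swung the lever to its far stop, brought it back to the 60° mark and let go.

**Cogs:** all four meshed on the first descent and pressed down to within about 1 mm of the computed home height. The last top view shows them sitting flush in their cups.

**Lever:** my last camera estimate is about 62°, where roughly 53.3–66.7° is allowed. An earlier rough reading of the rod's slope, taken before I let go, gave about 57°, also within that range. The camera put it at about 0° at the off stop and about 90° at the far stop.

**Problem met:** at the far stop the fingers slid on the knob and I felt no clear stop force. I judged that position from the rod's angle in the image, then took a fresh grip before bringing the lever back.

**At the end:** the arm was clear of everything. The chick was where it started when last in view, during the tiny cog's pick-up, and I did not check it again. I saw no knocked cog and no slackened grip. The last move ended at 37.5 s of the 208 s allowed.

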